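# Stroke a linear slide and park it on its tight spot

## Robot

A 6-joint arm with a two-finger parallel gripper is mounted at the origin on the work surface. World frame = base frame: x ahead of the robot, y to its left, z up, the work surface at z = 0. Lengths are in m, angles in rad, forces in N, time in s.
With the tool pointing down it reaches from about 0.3 to 0.775 m from the base axis. Payload 14.6 kg.
Tool frame: the origin (TCP) lies midway between the tips of the shut fingers; the grasp point (between the pads) lies 19 mm behind it; z points along the fingers, y is the line along which they close (so a half turn about z gives the same grasp; the last joint's range is limited). The gripper opens to 94 mm and grips with 3 to 60 N. Pads are 16 mm wide; open, the fingers measure 119 mm over their backs; the gripper's body (75 mm by 177 mm) begins 78 mm behind the grasp point.
Start: joints at [1.121, 0.3, 1.521, -0, 1.321, -0.067], TCP at [0.205, 0.51, 0.205] pointing down, gripper open.
Joint ranges: [-3.03, 3.03], [-0.79, 2.21], [0.23, 2.52], [-1.04, 4.18], [0, 3.07], [-2.55, 2.55]. Speed limits (rad/s): [2.22, 2.22, 2.57, 3.14, 3.14, 3.14].

## Interface

Orientations are given as [roll, pitch, yaw] about the fixed x, y, z axes, in that order (R = Rz(yaw) Ry(pitch) Rx(roll)).
In Python, from station import ctrl gives the robot as it stands. The module is installed in compiled form; this text tells all that it offers.
- The arm moves only by the tool servo_tool, never from a script. Its argument "plan" is a list of rows, each a list of 7 numbers: the opening in per cent of the stroke, from 0 (shut) to 100 (fully open), then the shift along the tool's x, y, z in m, then the turn, a rotation vector about the tool's x, y, z in rad. A call has exactly 8 rows; each row shifts and turns the commanded pose from where the row before left it, along the tool's axes as they then stand; what a row does not reach is not made up. A row lasts 1/8 s, in which the tool goes at most 62.5 mm and 10.7 degrees, less where a joint would pass 70% of its speed; a pose out of reach is approached as far as the arm can. A call with a gripper value outside its range is refused whole. The fingers move at their own pace and stop on an object; "force" is the grip in N (left out, the last holds). Time passes only in rows, so rows that do not move let the fingers close, or fill a call up. It gives the time, the measured TCP pose, the force, the opening and the grip force at its end, in the units of the state.
- ctrl.get_obs(): the state, without advancing time (a new reading comes with each control period).
- ctrl.camera(name): name is "scene" or "top" or "wrist"; returns a dict with "pixels" (384x512x3 uint8, red, green, blue), "z_map" (384x512 float32, m along the optical axis (not along the pixel's ray), 0 where there is no reading), "mtx" (3x3 intrinsics, pixels), "pose" (4x4, takes a point from camera to world coordinates). Camera axes: x right, y up, looking along -z (the intrinsics and any distortion apply to the point x, -y, -z); pixel columns grow to the right and rows downward; lengths in m; the calibration is good to about 2 mm. The wrist camera is an equidistant fisheye: a pixel r from the principal point sees the ray r / f radians off the axis. A picture is of the moment at which its call begins.
- ctrl.hand_in(): hands the job in; it is judged then, once.
The state is a dict: "time_s": time; "qpos": joint angles; "joint_vel": joint speeds; "tau": joint torques, N m; "ee_pos": TCP position; "eef_rot": TCP orientation; "force": force on the tool from outside, world axes, zero at the start; "moment": the same for the moment, N m; "grip_width": finger opening in m; "grip_force": force on a finger pad.
Only numpy, scipy, OpenCV 4.12 (cv2) and the standard library are available. Lean on these libraries where they do the work, as an engineer would, in place of code of your own. Each camera call takes 0.05 s, during which the arm holds its last target. There are 200 camera calls.

## Task

The linear slide on the bench drags at one tight spot somewhere along its rail. Take the blue carriage by its black knob and stroke it gently through its full travel, first up against the blue buffer until that just gives, then up against the orange buffer until that just gives, feeling for where it drags; then bring the carriage back and leave it standing right on the tight spot, so that I can see where to clean. The stand is not clamped: do not shove it about, ram the buffers or disturb the parts lying round it.

Things in the scene. Friction and masses are not known exactly. Their poses are not given: they have to be found in the camera images.
- stand: Slide under test, loose on the bench: dark steel base plate 100 x 360 x 20 mm (3 to 4 kg; slips when pushed sideways with roughly 19 N or more), on it a steel rail 22 mm wide along its y axis, top at 40 mm, and an aluminium end block 56 mm high 158 mm from the centre at each end. Origin: centre of the underside. +y: the blue buffer's end, -y: the orange buffer's, z up.
- carriage: Blue carriage block 50 mm across the rail x 60 mm along it, top 59 mm above the bench, with an upright round black knob, 26 mm in diameter, on its middle from 59 to 107 mm above the bench. It only slides along the rail. Origin: at bench level straight below the knob; axes as the stand's. Drag about 1 N on good rail, some 5 to 11 N on the tight spot, where it stays when left.
- knob (a point): On the knob's axis, 88 mm above the bench: the height at which to hold it.
- slide (a joint): Carriage position along the rail in m: 0 in the middle, + towards blue. It meets the blue buffer at +0.100 and the orange at -0.100. The tight spot is one invisible stretch, some 24 to 28 mm of carriage travel long, its middle anywhere from -0.065 to 0.065; the drag is highest at its entry edge and back to 1 N beyond it.
- buffer_blue (a joint): How far the blue spring buffer (round, 18 mm, axis along the rail, 50 mm above the bench) is pressed in, in m: 0 free, at most 0.010; 2.5 N per mm. Just giving means at least 1 mm; more than 7 mm is ramming.
- buffer_orange (a joint): The same for the orange buffer at the other end.
- spare_carriage: Bystander: green carriage block 50 x 60 x 28 mm, loose on the bench, beyond the stand. Origin under its centre.
- bearing: Bystander: steel bearing ring, 36 mm across, 12 mm high, beyond the stand. Origin under its centre.
- wrench: Bystander: steel wrench lying flat on the robot's side of the stand. Origin under its middle, handle to its -x.
- screwdriver: Bystander: screwdriver lying to the left. Origin under its middle, handle to its -x.
- jar: Bystander: amber glass jar 64 mm across, 80 mm high, far left. Origin under its centre.
- drawer_bin: Bystander: clear drawer 140 x 55 x 40 mm with hardware, to the right. Origin under its centre.
- clear_bin: Bystander: amber bin 110 x 80 x 50 mm, far right. Origin under its centre.

How it is judged:
By the outcome, as a careful person would: the job done as asked, in the order asked, and still so for the second after the job is handed in, with the robot touching nothing.
It also fails if it takes over 64 s, if anything falls off the work surface, if the arm or the gripper's body presses on something with over 40 N, if the wrist force passes 120 N, or if a joint passes its speed limit or range.

## Working session

There is one attempt and no reset: what is moved stays moved. The work goes in short steps, Python scripts to look and compute and a tool call to move; the robot and the scene stay as the last step left them, time stands still between calls to the robot, and variables do not carry over. Pictures are saved under pics/ and viewed, at most 10 in all, crops included, and the job is handed in when it is done.

Besides the shell and the picture viewer there is one more tool, called after "Request:" as name(argument=value, ...) on one line, values as JSON. servo_tool: Moves the arm, as the interface text tells. Its arguments: {"type":"object","properties":{"plan":{"type":"array","items":{"type":"array","items":{"type":"number"}}},"force":{"type":"number"}},"required":["plan"]}

```bash
mkdir -p pics; python3 - <<'E'
from station import ctrl
import cv2,numpy as np
o=ctrl.get_obs();print({k:np.round(v,3) for k,v in o.items()})
for n in("top","scene"):
    c=ctrl.camera(n);cv2.imwrite(f"pics/{n}0.png",c["pixels"][...,::-1]);np.savez(f"{n}0.npz",**c);print(c["mtx"],c["pose"].round(3))
E
```

```text
{'time_s': np.float64(0.0), 'qpos': array([ 1.121,  0.3  ,  1.522, -0.   ,  1.321, -0.067]), 'joint_vel': array([ 0.   , -0.001,  0.001, -0.   , -0.002,  0.001]), 'tau': array([-3.0000e-03, -5.3181e+01, -3.5272e+01,  7.1000e-02,  2.4000e-02,
       -0.0000e+00]), 'ee_pos': array([0.205, 0.51 , 0.205]), 'eef_rot': array([-3.14 , -0.   ,  2.759]), 'force': array([ 0.202, -0.039, -0.934]), 'moment': array([-0.015,  0.07 , -0.008]), 'grip_force': np.float64(0.0), 'grip_width': np.float64(0.094)}
[[465.17769473   0.         260.52692399]
 [  0.         465.17769473 192.84805376]
 [  0.           0.           1.        ]] [[-0.016  0.98  -0.196  0.281]
 [-1.    -0.015  0.003  0.01 ]
 [-0.     0.196  0.981  1.495]
 [ 0.     0.     0.     1.   ]]
[[479.2902973    0.         255.71741948]
 [  0.         479.2902973  194.81619239]
 [  0.           0.           1.        ]] [[ 0.197 -0.848  0.492  1.154]
 [ 0.98   0.176 -0.089 -0.097]
 [-0.011  0.499  0.866  1.113]
 [ 0.     0.     0.     1.   ]]
```

View pics/top0.png

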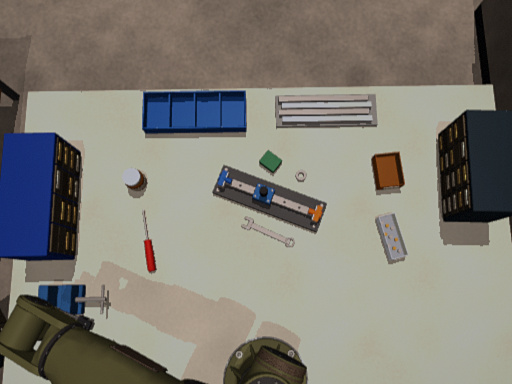

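View pics/scene0.png

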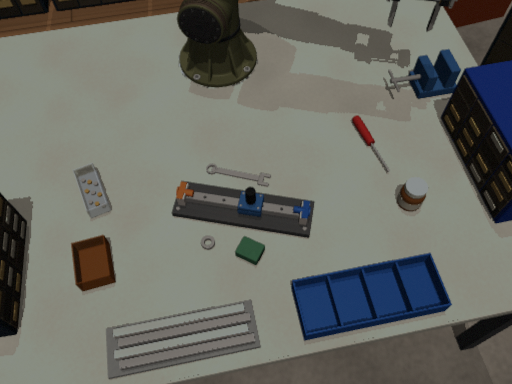

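The top view shows the stand slanted, with blue end block near (222,178), orange near (318,213) and the knob near (263,192). I'll measure these using depth.

```bash
cat >h.py <<'E'
import numpy as np,cv2
def cloud(c):
    K=c["mtx"];z=c["z_map"];v,u=np.mgrid[:384,:512]
    p=np.stack([(u-K[0,2])/K[0,0]*z,-(v-K[1,2])/K[1,1]*z,-z],-1)
    return p@c["pose"][:3,:3].T+c["pose"][:3,3]
E
python3 - <<'E'
from h import *
for n,roi in(("top",(205,335,158,238)),("scene",(165,320,175,240))):
    c=dict(np.load(n+"0.npz"));P=cloud(c);rgb=c["pixels"];hsv=cv2.cvtColor(rgb,cv2.COLOR_RGB2HSV)
    m=np.zeros((384,512),bool);m[roi[2]:roi[3],roi[0]:roi[1]]=1;m&=c["z_map"]>0
    s=m&(P[...,2]>.014)
    k,l,st,_=cv2.connectedComponentsWithStats(s.astype(np.uint8));s=l==1+st[1:,4].argmax()
    r=cv2.minAreaRect((P[s][:,:2]*1000).astype(np.float32));print(n,"stand",r,s.sum())
    for nm,zz in(("base",(.014,.026)),("blocktop",(.052,.062)),("knobtop",(.1,.115)),("knob",(.07,.115))):
        q=s&(P[...,2]>zz[0])&(P[...,2]<zz[1]);pp=P[q];print(nm,q.sum(),pp.mean(0).round(4) if len(pp) else 0)
    for nm,lo,hi in(("orange",5,22),("blue",100,125)):
        q=s&(hsv[...,0]>=lo)&(hsv[...,0]<=hi)&(hsv[...,1]>130)&(hsv[...,2]>60)
        k,l,st,ce=cv2.connectedComponentsWithStats(q.astype(np.uint8))
        for i in range(1,k):
            if st[i,4]>8: 
                pp=P[l==i];print(nm,st[i,4],ce[i].round(),np.median(pp,0).round(4))
                t=pp[pp[:,2]>.052];print("  top",len(t),t.mean(0).round(4) if len(t) else 0)
E
```

```text
top stand ((562.4564819335938, -21.194412231445312), (360.00628662109375, 101.5492935180664), 68.2221450805664) 3345
base 2079 [ 0.558  -0.0245  0.0204]
blocktop 415 [ 0.5631 -0.0158  0.0579]
knobtop 57 [ 0.5693 -0.0019  0.1076]
knob 72 [ 0.5674 -0.0022  0.1027]
orange 132 [316. 213.] [ 0.5048 -0.1661  0.0585]
  top 121 [ 0.5037 -0.1649  0.0586]
blue 111 [223. 178.] [0.6166 0.1246 0.0584]
  top 108 [0.6186 0.1232 0.0585]
blue 182 [263. 194.] [ 0.5647 -0.0013  0.0599]
  top 175 [ 0.566  -0.002   0.0614]
scene stand ((561.6441650390625, -25.489593505859375), (359.5051574707031, 105.58515930175781), 68.35851287841797) 4799
base 2831 [ 0.5726 -0.026   0.0202]
blocktop 693 [ 0.5671 -0.0182  0.0579]
knobtop 84 [ 0.5705 -0.0067  0.1068]
knob 151 [ 0.5735 -0.0067  0.097 ]
orange 166 [184. 191.] [ 0.508  -0.1684  0.0582]
  top 160 [ 0.5053 -0.168   0.0582]
blue 236 [251. 203.] [ 0.5785 -0.006   0.059 ]
  top 235 [ 0.5763 -0.0056  0.0589]
blue 165 [303. 209.] [0.6191 0.1201 0.0583]
  top 161 [0.6202 0.1191 0.0582]
```

The stand centre is about (0.562, -0.023), with the rail's blue direction at 68.3°. The tool's y axis already lies along the rail at 68.1°. The knob is about (0.569, -0.004), so the slide is at roughly +0.02. I'll move above the knob.

Request:
servo_tool(plan=[[100, -0.033, -0.0213, 0, 0, 0, 0], [100, -0.033, -0.0213, 0, 0, 0, 0], [100, -0.033, -0.0213, 0, 0, 0, 0], [100, -0.033, -0.0213, 0, 0, 0, 0], [100, -0.033, -0.0213, 0, 0, 0, 0], [100, -0.033, -0.0213, 0, 0, 0, 0], [100, -0.033, -0.0213, 0, 0, 0, 0], [100, -0.033, -0.0213, 0, 0, 0, 0]], force=15)

```text
time_s: 1.1
ee_pos: [0.3872, 0.2523, 0.2053]
eef_rot: [-3.141, -0.0, 2.759]
force: [0.6, -1.0, 0.2]
grip_width: 0.0942
grip_force: 0.0
```

Request:
servo_tool(plan=[[100, -0.033, -0.0213, 0, 0, 0, 0], [100, -0.033, -0.0213, 0, 0, 0, 0], [100, -0.033, -0.0213, 0, 0, 0, 0], [100, -0.033, -0.0213, 0, 0, 0, 0], [100, -0.033, -0.0213, 0, 0, 0, 0], [100, -0.033, -0.0213, 0, 0, 0, 0], [100, -0.033, -0.0213, 0, 0, 0, 0], [100, -0.033, -0.0213, 0, 0, 0, 0]])

```text
time_s: 2.1
ee_pos: [0.5684, -0.0043, 0.2052]
eef_rot: [-3.141, -0.001, 2.759]
force: [-0.7, 1.6, 0.8]
grip_width: 0.0943
grip_force: 0.0
```

```bash
python3 - <<'E'
from station import ctrl
import cv2,numpy as np
o=ctrl.get_obs();print({k:np.round(v,4) for k,v in o.items()})
c=ctrl.camera("wrist");cv2.imwrite("pics/w1.png",c["pixels"][...,::-1]);np.savez("w1.npz",**c);print(c["mtx"],c["pose"].round(3))
E
```

```text
{'time_s': np.float64(2.1), 'qpos': array([-0.072 ,  0.3417,  1.4668,  0.    ,  1.3337, -1.26  ]), 'joint_vel': array([-4.437e-01,  3.936e-01, -5.163e-01, -4.000e-04,  1.202e-01,
       -4.419e-01]), 'tau': array([ 2.52590e+00, -5.89297e+01, -3.19900e+01, -5.28000e-02,
       -1.54900e-01,  8.93800e-01]), 'ee_pos': array([ 0.5684, -0.0043,  0.2052]), 'eef_rot': array([-3.1414e+00, -5.0000e-04,  2.7588e+00]), 'force': array([-0.7453,  1.6442,  0.8065]), 'moment': array([0.0341, 0.0359, 0.0041]), 'grip_force': np.float64(0.0), 'grip_width': np.float64(0.0943)}
[[297.31863964   0.         257.09633482]
 [  0.         297.31863964 194.01716866]
 [  0.           0.           1.        ]] [[ 0.373 -0.89  -0.264  0.492]
 [ 0.928  0.357  0.106  0.027]
 [-0.    -0.284  0.959  0.384]
 [ 0.     0.     0.     1.   ]]
```

View pics/w1.png

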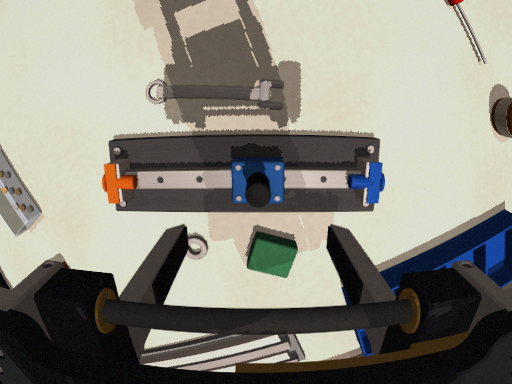

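The wrist view shows the rail level along row ~180, orange at (120,183), blue at (370,182), carriage at (258,181) and knob at (258,190). I'll measure from here.

```bash
python3 - <<'E'
from station import ctrl
from h import *
c=dict(np.load("w1.npz"));K=c["mtx"];z=c["z_map"];v,u=np.mgrid[:384,:512]
x=(u-K[0,2])/K[0,0];y=(v-K[1,2])/K[0,0];r=np.hypot(x,y)+1e-9;t=np.tan(r)/r
P=np.stack([x*t*z,-y*t*z,-z],-1)@c["pose"][:3,:3].T+c["pose"][:3,3]
roi=(v>125)&(v<215)&(u>95)&(u<395)&(z>0)
s=roi&(P[...,2]>.014)
k,l,st,_=cv2.connectedComponentsWithStats(s.astype(np.uint8));s=l==1+st[1:,4].argmax()
print(cv2.minAreaRect((P[s&(P[...,2]<.06)][:,:2]*1000).astype(np.float32)))
top=s&(P[...,2]>.102)&(P[...,2]<.112);q=P[top]
print("knobtop",top.sum(),q.mean(0),cv2.minEnclosingCircle((q[:,:2]*1000).astype(np.float32)))
hsv=cv2.cvtColor(c["pixels"],cv2.COLOR_RGB2HSV)
for nm,lo,hi in(("orange",5,22),("blue",100,125)):
    m=s&(hsv[...,0]>=lo)&(hsv[...,0]<=hi)&(hsv[...,1]>130)&(hsv[...,2]>60)&(P[...,2]>.05)&(P[...,2]<.064)
    k,l,st,ce=cv2.connectedComponentsWithStats(m.astype(np.uint8))
    for i in range(1,k):
        if st[i,4]>40: print(nm,st[i,4],ce[i].round(),P[l==i].mean(0).round(4),cv2.minAreaRect((P[l==i][:,:2]*1000).astype(np.float32)))
print(ctrl.get_obs()["ee_pos"])
E
```

```text
((561.1804809570312, -22.725082397460938), (359.2780456542969, 100.26892852783203), 68.16765594482422)
knobtop 524 [ 0.56888593 -0.00332654  0.10649198] ((569.4962158203125, -3.6347808837890625), 12.91256332397461)
orange 734 [116. 183.] [ 0.5035 -0.1654  0.0574] ((505.67706298828125, -162.6637420654297), (42.13454055786133, 50.76247787475586), 67.89665222167969)
blue 1229 [258. 179.] [ 0.5655 -0.002   0.0586] ((568.6612548828125, -3.719707489013672), (58.94875717163086, 48.277164459228516), 68.20368957519531)
blue 766 [370. 182.] [0.6179 0.1209 0.0577] ((616.8433837890625, 117.38552856445312), (42.147216796875, 49.4324836730957), 66.79348754882812)
[ 0.57005632 -0.00754907  0.20475738]
```

Request:
servo_tool(plan=[[100, 0.0024, 0.0032, 0.02, 0, 0, 0], [100, 0, 0, 0.02, 0, 0, 0], [100, 0, 0, 0.02, 0, 0, 0], [100, 0, 0, 0.02, 0, 0, 0], [100, 0, 0, 0.02, 0, 0, 0], [100, 0, 0, 0.018, 0, 0, 0], [80, 0, 0, 0.012, 0, 0, 0], [60, 0, 0, 0.006, 0, 0, 0]], force=15)

```text
time_s: 3.15
ee_pos: [0.5668, 0.0007, 0.0688]
eef_rot: [-3.141, -0.0, 2.759]
force: [0.3, 0.5, 0.3]
grip_width: 0.0775
grip_force: 0.0
```

Request:
servo_tool(plan=[[40, 0, 0, 0, 0, 0, 0], [35, 0, 0, 0, 0, 0, 0], [30, 0, 0, 0, 0, 0, 0], [25, 0, 0, 0, 0, 0, 0], [20, 0, 0, 0, 0, 0, 0], [10, 0, 0, 0, 0, 0, 0], [0, 0, 0, 0, 0, 0, 0], [0, 0, 0, 0, 0, 0, 0]])

```text
time_s: 4.15
ee_pos: [0.567, 0.0007, 0.0696]
eef_rot: [3.142, 0.0, 2.759]
force: [-0.8, -1.1, 1.4]
grip_width: 0.0258
grip_force: 15.0
```

Request:
servo_tool(plan=[[0, 0, 0.0015, 0, 0, 0, 0], [0, 0, 0.0015, 0, 0, 0, 0], [0, 0, 0.0015, 0, 0, 0, 0], [0, 0, 0.0015, 0, 0, 0, 0], [0, 0, 0.0015, 0, 0, 0, 0], [0, 0, 0.0015, 0, 0, 0, 0], [0, 0, 0.0015, 0, 0, 0, 0], [0, 0, 0.0015, 0, 0, 0, 0]])

```text
time_s: 5.15
ee_pos: [0.5715, 0.0119, 0.0696]
eef_rot: [3.142, 0.0, 2.759]
force: [-1.3, -1.2, 5.0]
grip_width: 0.0258
grip_force: 15.0
```

Request:
servo_tool(plan=[[0, 0, 0.0015, 0, 0, 0, 0], [0, 0, 0.0015, 0, 0, 0, 0], [0, 0, 0.0015, 0, 0, 0, 0], [0, 0, 0.0015, 0, 0, 0, 0], [0, 0, 0.0015, 0, 0, 0, 0], [0, 0, 0.0015, 0, 0, 0, 0], [0, 0, 0.0015, 0, 0, 0, 0], [0, 0, 0.0015, 0, 0, 0, 0]])

```text
time_s: 6.15
ee_pos: [0.5759, 0.0231, 0.0696]
eef_rot: [3.142, 0.0, 2.759]
force: [-1.6, -0.7, 4.7]
grip_width: 0.0257
grip_force: 15.0
```

Request:
servo_tool(plan=[[0, 0, 0.0015, 0, 0, 0, 0], [0, 0, 0.0015, 0, 0, 0, 0], [0, 0, 0.0015, 0, 0, 0, 0], [0, 0, 0.0015, 0, 0, 0, 0], [0, 0, 0.0015, 0, 0, 0, 0], [0, 0, 0.0015, 0, 0, 0, 0], [0, 0, 0.0015, 0, 0, 0, 0], [0, 0, 0.0015, 0, 0, 0, 0]])

```text
time_s: 7.15
ee_pos: [0.5804, 0.0342, 0.0695]
eef_rot: [3.142, 0.0, 2.759]
force: [-1.2, -1.3, 5.8]
grip_width: 0.0257
grip_force: 15.0
```

Request:
servo_tool(plan=[[0, 0, 0.0015, 0, 0, 0, 0], [0, 0, 0.0015, 0, 0, 0, 0], [0, 0, 0.0015, 0, 0, 0, 0], [0, 0, 0.0015, 0, 0, 0, 0], [0, 0, 0.0015, 0, 0, 0, 0], [0, 0, 0.0015, 0, 0, 0, 0], [0, 0, 0.0015, 0, 0, 0, 0], [0, 0, 0.0015, 0, 0, 0, 0]])

```text
time_s: 8.15
ee_pos: [0.5849, 0.0453, 0.0696]
eef_rot: [3.142, 0.0, 2.759]
force: [-1.3, -1.0, 5.5]
grip_width: 0.0256
grip_force: 15.0
```

Request:
servo_tool(plan=[[0, 0, 0.003, 0, 0, 0, 0], [0, 0, 0.003, 0, 0, 0, 0], [0, 0, 0.003, 0, 0, 0, 0], [0, 0, 0.003, 0, 0, 0, 0], [0, 0, 0.003, 0, 0, 0, 0], [0, 0, 0.003, 0, 0, 0, 0], [0, 0, 0.003, 0, 0, 0, 0], [0, 0, 0.002, 0, 0, 0, 0]])

```text
time_s: 9.15
ee_pos: [0.5935, 0.0668, 0.0696]
eef_rot: [3.142, 0.0, 2.759]
force: [-2.3, 0.2, 6.0]
grip_width: 0.0255
grip_force: 15.0
```

Request:
servo_tool(plan=[[0, 0, 0.0006, 0, 0, 0, 0], [0, 0, 0.0006, 0, 0, 0, 0], [0, 0, 0.0006, 0, 0, 0, 0], [0, 0, 0.0006, 0, 0, 0, 0], [0, 0, 0.0006, 0, 0, 0, 0], [0, 0, 0, 0, 0, 0, 0], [0, 0, 0, 0, 0, 0, 0], [0, 0, 0, 0, 0, 0, 0]])

```text
time_s: 10.15
ee_pos: [0.5946, 0.0695, 0.0695]
eef_rot: [3.141, 0.0, 2.759]
force: [-0.9, -0.1, 4.8]
grip_width: 0.0257
grip_force: 15.0
```

Request:
servo_tool(plan=[[0, 0, 0.0005, 0, 0, 0, 0], [0, 0, 0.0005, 0, 0, 0, 0], [0, 0, 0.0005, 0, 0, 0, 0], [0, 0, 0.0005, 0, 0, 0, 0], [0, 0, 0.0005, 0, 0, 0, 0], [0, 0, 0.0005, 0, 0, 0, 0], [0, 0, 0, 0, 0, 0, 0], [0, 0, 0, 0, 0, 0, 0]])

```text
time_s: 11.15
ee_pos: [0.5955, 0.072, 0.0695]
eef_rot: [-3.141, -0.0, 2.759]
force: [-2.8, -2.7, 6.9]
grip_width: 0.0258
grip_force: 15.0
```

Request:
servo_tool(plan=[[0, 0, 0.0005, 0, 0, 0, 0], [0, 0, 0.0005, 0, 0, 0, 0], [0, 0, 0.0005, 0, 0, 0, 0], [0, 0, 0.0004, 0, 0, 0, 0], [0, 0, 0, 0, 0, 0, 0], [0, 0, 0, 0, 0, 0, 0], [0, 0, 0, 0, 0, 0, 0], [0, 0, 0, 0, 0, 0, 0]])

```text
time_s: 12.15
ee_pos: [0.5961, 0.0734, 0.0695]
eef_rot: [-3.141, -0.0, 2.759]
force: [-3.2, -5.2, 7.7]
grip_width: 0.0254
grip_force: 15.0
```

Request:
servo_tool(plan=[[0, 0, 0.0005, 0, 0, 0, 0], [0, 0, 0.0004, 0, 0, 0, 0], [0, 0, 0, 0, 0, 0, 0], [0, 0, 0, 0, 0, 0, 0], [0, 0, -0.002, 0, 0, 0, 0], [0, 0, -0.003, 0, 0, 0, 0], [0, 0, -0.004, 0, 0, 0, 0], [0, 0, -0.004, 0, 0, 0, 0]])

```text
time_s: 13.15
ee_pos: [0.5919, 0.0628, 0.0696]
eef_rot: [3.141, 0.0, 2.759]
force: [-0.1, 1.5, 5.2]
grip_width: 0.0257
grip_force: 15.0
```

Request:
servo_tool(plan=[[0, 0, -0.004, 0, 0, 0, 0], [0, 0, -0.004, 0, 0, 0, 0], [0, 0, -0.004, 0, 0, 0, 0], [0, 0, -0.004, 0, 0, 0, 0], [0, 0, -0.004, 0, 0, 0, 0], [0, 0, -0.004, 0, 0, 0, 0], [0, 0, -0.004, 0, 0, 0, 0], [0, 0, -0.004, 0, 0, 0, 0]])

```text
time_s: 14.15
ee_pos: [0.5799, 0.033, 0.0696]
eef_rot: [3.141, 0.0, 2.759]
force: [0.4, 1.3, 5.1]
grip_width: 0.0254
grip_force: 15.0
```

Request:
servo_tool(plan=[[0, 0, -0.003, 0, 0, 0, 0], [0, 0, -0.003, 0, 0, 0, 0], [0, 0, -0.003, 0, 0, 0, 0], [0, 0, -0.002, 0, 0, 0, 0], [0, 0, -0.0015, 0, 0, 0, 0], [0, 0, -0.0015, 0, 0, 0, 0], [0, 0, -0.0015, 0, 0, 0, 0], [0, 0, -0.0015, 0, 0, 0, 0]])

```text
time_s: 15.15
ee_pos: [0.5736, 0.0173, 0.0696]
eef_rot: [3.141, 0.0, 2.759]
force: [-0.4, 1.2, 4.6]
grip_width: 0.0258
grip_force: 15.0
```

Request:
servo_tool(plan=[[0, 0, -0.0013, 0, 0, 0, 0], [0, 0, -0.0013, 0, 0, 0, 0], [0, 0, -0.0013, 0, 0, 0, 0], [0, 0, -0.0013, 0, 0, 0, 0], [0, 0, -0.0013, 0, 0, 0, 0], [0, 0, -0.0013, 0, 0, 0, 0], [0, 0, -0.0013, 0, 0, 0, 0], [0, 0, -0.0013, 0, 0, 0, 0]])

```text
time_s: 16.15
ee_pos: [0.5697, 0.0076, 0.0695]
eef_rot: [3.141, 0.0, 2.759]
force: [-0.9, 2.0, 5.0]
grip_width: 0.0257
grip_force: 15.0
```

Request:
servo_tool(plan=[[0, 0, -0.0013, 0, 0, 0, 0], [0, 0, -0.0013, 0, 0, 0, 0], [0, 0, -0.0013, 0, 0, 0, 0], [0, 0, -0.0013, 0, 0, 0, 0], [0, 0, -0.0013, 0, 0, 0, 0], [0, 0, -0.0013, 0, 0, 0, 0], [0, 0, -0.0013, 0, 0, 0, 0], [0, 0, -0.0013, 0, 0, 0, 0]])

```text
time_s: 17.15
ee_pos: [0.5659, -0.002, 0.0696]
eef_rot: [3.141, 0.0, 2.759]
force: [0.5, 0.4, 4.8]
grip_width: 0.0257
grip_force: 15.0
```

Request:
servo_tool(plan=[[0, 0, -0.001, 0, 0, 0, 0], [0, 0, -0.001, 0, 0, 0, 0], [0, 0, -0.001, 0, 0, 0, 0], [0, 0, -0.001, 0, 0, 0, 0], [0, 0, -0.001, 0, 0, 0, 0], [0, 0, -0.001, 0, 0, 0, 0], [0, 0, -0.001, 0, 0, 0, 0], [0, 0, -0.001, 0, 0, 0, 0]])

```text
time_s: 18.15
ee_pos: [0.5629, -0.0095, 0.0696]
eef_rot: [3.141, 0.0, 2.759]
force: [-0.8, 0.4, 5.1]
grip_width: 0.0253
grip_force: 15.0
```

Request:
servo_tool(plan=[[0, 0, -0.0012, 0, 0, 0, 0], [0, 0, -0.0012, 0, 0, 0, 0], [0, 0, -0.0012, 0, 0, 0, 0], [0, 0, -0.0012, 0, 0, 0, 0], [0, 0, -0.0012, 0, 0, 0, 0], [0, 0, -0.0012, 0, 0, 0, 0], [0, 0, -0.0012, 0, 0, 0, 0], [0, 0, -0.0012, 0, 0, 0, 0]])

```text
time_s: 19.15
ee_pos: [0.5593, -0.0184, 0.0695]
eef_rot: [3.141, 0.0, 2.759]
force: [0.6, 1.7, 5.5]
grip_width: 0.0255
grip_force: 15.0
```

Request:
servo_tool(plan=[[0, 0, -0.0012, 0, 0, 0, 0], [0, 0, -0.0012, 0, 0, 0, 0], [0, 0, -0.0012, 0, 0, 0, 0], [0, 0, -0.0012, 0, 0, 0, 0], [0, 0, -0.0012, 0, 0, 0, 0], [0, 0, -0.0012, 0, 0, 0, 0], [0, 0, -0.0012, 0, 0, 0, 0], [0, 0, -0.0012, 0, 0, 0, 0]])

```text
time_s: 20.15
ee_pos: [0.5559, -0.0269, 0.0696]
eef_rot: [3.141, 0.001, 2.759]
force: [2.3, 6.0, 4.1]
grip_width: 0.0257
grip_force: 15.0
```

Request:
servo_tool(plan=[[0, 0, -0.0006, 0, 0, 0, 0], [0, 0, -0.0006, 0, 0, 0, 0], [0, 0, -0.0006, 0, 0, 0, 0], [0, 0, -0.0006, 0, 0, 0, 0], [0, 0, -0.0006, 0, 0, 0, 0], [0, 0, -0.0006, 0, 0, 0, 0], [0, 0, -0.0006, 0, 0, 0, 0], [0, 0, -0.0006, 0, 0, 0, 0]])

```text
time_s: 21.15
ee_pos: [0.5543, -0.031, 0.0696]
eef_rot: [3.14, 0.001, 2.759]
force: [3.7, 6.8, 4.2]
grip_width: 0.0259
grip_force: 15.0
```

Request:
servo_tool(plan=[[0, 0, -0.0006, 0, 0, 0, 0], [0, 0, -0.0006, 0, 0, 0, 0], [0, 0, -0.0006, 0, 0, 0, 0], [0, 0, -0.0006, 0, 0, 0, 0], [0, 0, -0.0006, 0, 0, 0, 0], [0, 0, -0.0006, 0, 0, 0, 0], [0, 0, -0.0006, 0, 0, 0, 0], [0, 0, -0.0006, 0, 0, 0, 0]])

```text
time_s: 22.15
ee_pos: [0.5524, -0.0355, 0.0696]
eef_rot: [3.14, 0.001, 2.759]
force: [2.6, 5.8, 3.1]
grip_width: 0.0256
grip_force: 15.0
```

Request:
servo_tool(plan=[[0, 0, -0.0006, 0, 0, 0, 0], [0, 0, -0.0006, 0, 0, 0, 0], [0, 0, -0.0006, 0, 0, 0, 0], [0, 0, -0.0006, 0, 0, 0, 0], [0, 0, -0.0006, 0, 0, 0, 0], [0, 0, -0.0006, 0, 0, 0, 0], [0, 0, -0.0006, 0, 0, 0, 0], [0, 0, -0.0006, 0, 0, 0, 0]])

```text
time_s: 23.15
ee_pos: [0.5506, -0.0401, 0.0696]
eef_rot: [3.14, 0.001, 2.759]
force: [2.4, 5.3, 4.1]
grip_width: 0.0259
grip_force: 15.0
```

Request:
servo_tool(plan=[[0, 0, -0.0006, 0, 0, 0, 0], [0, 0, -0.0006, 0, 0, 0, 0], [0, 0, -0.0006, 0, 0, 0, 0], [0, 0, -0.0006, 0, 0, 0, 0], [0, 0, -0.0006, 0, 0, 0, 0], [0, 0, -0.0006, 0, 0, 0, 0], [0, 0, -0.0006, 0, 0, 0, 0], [0, 0, -0.0006, 0, 0, 0, 0]])

```text
time_s: 24.15
ee_pos: [0.5488, -0.0446, 0.0696]
eef_rot: [3.14, 0.001, 2.759]
force: [1.9, 5.4, 4.1]
grip_width: 0.0256
grip_force: 15.0
```

Request:
servo_tool(plan=[[0, 0, -0.0006, 0, 0, 0, 0], [0, 0, -0.0006, 0, 0, 0, 0], [0, 0, -0.0006, 0, 0, 0, 0], [0, 0, -0.0006, 0, 0, 0, 0], [0, 0, -0.0006, 0, 0, 0, 0], [0, 0, -0.0006, 0, 0, 0, 0], [0, 0, -0.0006, 0, 0, 0, 0], [0, 0, -0.0006, 0, 0, 0, 0]])

```text
time_s: 25.15
ee_pos: [0.5468, -0.0497, 0.0696]
eef_rot: [3.141, 0.0, 2.759]
force: [1.6, 2.2, 5.6]
grip_width: 0.026
grip_force: 15.0
```

Request:
servo_tool(plan=[[0, 0, -0.002, 0, 0, 0, 0], [0, 0, -0.003, 0, 0, 0, 0], [0, 0, -0.004, 0, 0, 0, 0], [0, 0, -0.004, 0, 0, 0, 0], [0, 0, -0.004, 0, 0, 0, 0], [0, 0, -0.004, 0, 0, 0, 0], [0, 0, -0.004, 0, 0, 0, 0], [0, 0, -0.004, 0, 0, 0, 0]])

```text
time_s: 26.15
ee_pos: [0.5358, -0.0769, 0.0696]
eef_rot: [-3.141, 0.0, 2.759]
force: [1.4, 0.4, 5.0]
grip_width: 0.0257
grip_force: 15.0
```

Request:
servo_tool(plan=[[0, 0, -0.004, 0, 0, 0, 0], [0, 0, -0.004, 0, 0, 0, 0], [0, 0, -0.004, 0, 0, 0, 0], [0, 0, -0.004, 0, 0, 0, 0], [0, 0, -0.004, 0, 0, 0, 0], [0, 0, -0.004, 0, 0, 0, 0], [0, 0, -0.004, 0, 0, 0, 0], [0, 0, -0.003, 0, 0, 0, 0]])

```text
time_s: 27.15
ee_pos: [0.5243, -0.1056, 0.0695]
eef_rot: [3.142, 0.0, 2.759]
force: [3.4, -0.2, 5.3]
grip_width: 0.0256
grip_force: 15.0
```

Request:
servo_tool(plan=[[0, 0, -0.002, 0, 0, 0, 0], [0, 0, -0.002, 0, 0, 0, 0], [0, 0, -0.001, 0, 0, 0, 0], [0, 0, -0.0005, 0, 0, 0, 0], [0, 0, -0.0005, 0, 0, 0, 0], [0, 0, 0, 0, 0, 0, 0], [0, 0, 0, 0, 0, 0, 0], [0, 0, 0, 0, 0, 0, 0]])

```text
time_s: 28.15
ee_pos: [0.5221, -0.111, 0.0695]
eef_rot: [-3.141, 0.0, 2.759]
force: [4.2, -2.1, 5.1]
grip_width: 0.026
grip_force: 15.0
```

Request:
servo_tool(plan=[[0, -0.0004, -0.001, 0, 0, 0, 0], [0, 0, -0.001, 0, 0, 0, 0], [0, 0, -0.001, 0, 0, 0, 0], [0, 0, -0.0006, 0, 0, 0, 0], [0, 0, -0.0006, 0, 0, 0, 0], [0, 0, -0.0004, 0, 0, 0, 0], [0, 0, 0, 0, 0, 0, 0], [0, 0, 0, 0, 0, 0, 0]])

```text
time_s: 29.15
ee_pos: [0.5205, -0.1151, 0.0695]
eef_rot: [3.142, -0.0, 2.759]
force: [1.3, 0.5, 7.4]
grip_width: 0.0256
grip_force: 15.0
```

Request:
servo_tool(plan=[[0, 0, -0.0005, 0, 0, 0, 0], [0, 0, -0.0005, 0, 0, 0, 0], [0, 0, -0.0005, 0, 0, 0, 0], [0, 0, -0.0003, 0, 0, 0, 0], [0, 0, 0, 0, 0, 0, 0], [0, 0, 0, 0, 0, 0, 0], [0, 0, 0, 0, 0, 0, 0], [0, 0, 0, 0, 0, 0, 0]])

```text
time_s: 30.15
ee_pos: [0.52, -0.1164, 0.0695]
eef_rot: [3.141, -0.0, 2.759]
force: [3.6, 5.0, 6.6]
grip_width: 0.0258
grip_force: 15.0
```

Request:
servo_tool(plan=[[0, 0, -0.0005, 0, 0, 0, 0], [0, 0, -0.0004, 0, 0, 0, 0], [0, 0, 0, 0, 0, 0, 0], [0, 0, 0, 0, 0, 0, 0], [0, 0, 0.002, 0, 0, 0, 0], [0, 0, 0.003, 0, 0, 0, 0], [0, 0, 0.004, 0, 0, 0, 0], [0, 0, 0.004, 0, 0, 0, 0]])

```text
time_s: 31.15
ee_pos: [0.5243, -0.1057, 0.0695]
eef_rot: [-3.141, -0.001, 2.759]
force: [0.5, -1.2, 6.8]
grip_width: 0.0254
grip_force: 15.0
```

Request:
servo_tool(plan=[[0, 0, 0.004, 0, 0, 0, 0], [0, 0, 0.004, 0, 0, 0, 0], [0, 0, 0.004, 0, 0, 0, 0], [0, 0, 0.004, 0, 0, 0, 0], [0, 0, 0.004, 0, 0, 0, 0], [0, 0, 0.004, 0, 0, 0, 0], [0, 0, 0.004, 0, 0, 0, 0], [0, 0, 0.004, 0, 0, 0, 0]])

```text
time_s: 32.15
ee_pos: [0.5362, -0.076, 0.0695]
eef_rot: [-3.141, -0.001, 2.759]
force: [0.6, -1.5, 8.0]
grip_width: 0.0257
grip_force: 15.0
```

Request:
servo_tool(plan=[[0, 0, 0.004, 0, 0, 0, 0], [0, 0, 0.004, 0, 0, 0, 0], [0, 0, 0.003, 0, 0, 0, 0], [0, 0, 0.003, 0, 0, 0, 0], [0, 0, 0.002, 0, 0, 0, 0], [0, 0, 0.002, 0, 0, 0, 0], [0, 0, 0.001, 0, 0, 0, 0], [0, 0, 0.0005, 0, 0, 0, 0]])

```text
time_s: 33.15
ee_pos: [0.5434, -0.058, 0.0695]
eef_rot: [-3.141, -0.001, 2.759]
force: [-0.7, -0.4, 7.5]
grip_width: 0.0256
grip_force: 15.0
```

Request:
servo_tool(plan=[[0, 0, 0.0008, 0, 0, 0, 0], [0, 0, 0.0008, 0, 0, 0, 0], [0, 0, 0.0008, 0, 0, 0, 0], [0, 0, 0.0008, 0, 0, 0, 0], [0, 0, 0.0008, 0, 0, 0, 0], [0, 0, 0.0008, 0, 0, 0, 0], [0, 0, 0.0008, 0, 0, 0, 0], [0, 0, 0.0008, 0, 0, 0, 0]])

```text
time_s: 34.15
ee_pos: [0.5455, -0.0528, 0.0695]
eef_rot: [-3.14, -0.001, 2.759]
force: [-3.5, -6.9, 8.6]
grip_width: 0.0259
grip_force: 15.0
```

Request:
servo_tool(plan=[[0, 0, 0.0004, 0, 0, 0, 0], [0, 0, 0.0004, 0, 0, 0, 0], [0, 0, 0.0004, 0, 0, 0, 0], [0, 0, 0.0004, 0, 0, 0, 0], [0, 0, 0.0004, 0, 0, 0, 0], [0, 0, 0.0004, 0, 0, 0, 0], [0, 0, 0.0004, 0, 0, 0, 0], [0, 0, 0.0004, 0, 0, 0, 0]])

```text
time_s: 35.15
ee_pos: [0.5466, -0.0501, 0.0695]
eef_rot: [-3.14, -0.001, 2.759]
force: [-3.4, -7.7, 9.5]
grip_width: 0.0254
grip_force: 15.0
```

Request:
servo_tool(plan=[[0, 0, 0.0004, 0, 0, 0, 0], [0, 0, 0.0004, 0, 0, 0, 0], [0, 0, 0.0004, 0, 0, 0, 0], [0, 0, 0.0004, 0, 0, 0, 0], [0, 0, 0.0004, 0, 0, 0, 0], [0, 0, 0.0004, 0, 0, 0, 0], [0, 0, 0.0004, 0, 0, 0, 0], [0, 0, 0.0004, 0, 0, 0, 0]])

```text
time_s: 36.15
ee_pos: [0.5477, -0.0472, 0.0695]
eef_rot: [-3.139, -0.001, 2.758]
force: [-4.2, -10.2, 10.1]
grip_width: 0.0258
grip_force: 15.0
```

```bash
python3 - <<'E'
from station import ctrl
import cv2,numpy as np
for n in ("wrist","top"):
    c=ctrl.camera(n);np.savez(n+"2.npz",**c)
    p=c["pixels"][...,::-1]
    cv2.imwrite(f"pics/{n}2.png",p if n=="wrist" else cv2.resize(p[150:245,195:345],None,fx=5,fy=5))
o=ctrl.get_obs();print(o["ee_pos"],o["force"],o["time_s"])
E
```

```text
[ 0.5477504  -0.04716385  0.06952299] [-4.23449239 -8.44920444  9.20622771] 36.25
```

View pics/wrist2.png

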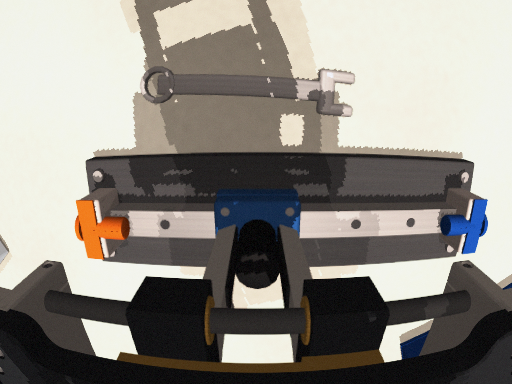

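The wrist view shows the knob (258,250) centred between the fingers, the carriage top spanning columns 215–300, orange block at (90,228) and blue at (478,226). I'll measure the slide position and check whether the stand has moved.

```bash
cat >>h.py <<'E'
U=np.array([.372,.928]);N=np.array([-.928,.372]);C=np.array([.5612,-.0227])
def fcloud(c):
    K=c["mtx"];z=c["z_map"];v,u=np.mgrid[:384,:512]
    x=(u-K[0,2])/K[0,0];y=(v-K[1,2])/K[0,0];r=np.hypot(x,y)+1e-9;t=np.tan(r)/r
    return np.stack([x*t*z,-y*t*z,-z],-1)@c["pose"][:3,:3].T+c["pose"][:3,3]
def ext(P,m,zl,zh,label):
    q=m&(P[...,2]>zl)&(P[...,2]<zh)
    k,l,st,ce=cv2.connectedComponentsWithStats(q.astype(np.uint8))
    for i in range(1,k):
        if st[i,4]>60:
            a=(P[l==i][:,:2]-C)@U*1000;b=(P[l==i][:,:2]-C)@N*1000
            print(label,st[i,4],ce[i].round(),"s",np.percentile(a,[1,99]).round(1),"n",np.percentile(b,[1,99]).round(1))
E
python3 - <<'E'
from h import *
for f,fn in(("w1",fcloud),("wrist2",fcloud),("top0",cloud),("top2",cloud)):
    c=dict(np.load(f+".npz"));P=fn(c);hsv=cv2.cvtColor(c["pixels"],cv2.COLOR_RGB2HSV)
    near=(np.abs((P[...,:2]-C)@U)<.2)&(np.abs((P[...,:2]-C)@N)<.07)&(c["z_map"]>0)
    sat=near&(hsv[...,1]>130)&(hsv[...,2]>50)
    print(f);ext(P,sat&(hsv[...,0]>99)&(hsv[...,0]<126),.05,.066,"blue");ext(P,sat&(hsv[...,0]<23),.05,.066,"orange")
    ext(P,near,.012,.026,"base")
E
```

```text
w1
blue 1346 [257. 178.] s [-8.6 49.4] n [-23.3  24.1]
blue 770 [370. 182.] s [130.3 170.8] n [-24.1  24. ]
orange 734 [116. 183.] s [-171.2 -130.2] n [-24.4  24.1]
base 7595 [243. 151.] s [-173.5  173.9] n [10.5 49.8]
base 4735 [243. 201.] s [-167.7  170.7] n [-49.4 -17.5]
wrist2
blue 2146 [257. 212.] s [-56.4   1.2] n [ 3.4 25. ]
blue 1179 [469. 225.] s [129.6 170.8] n [-24.2  24.3]
orange 1679 [ 96. 229.] s [-171.1 -129.9] n [-24.3  24.1]
base 16841 [280. 178.] s [-173.6  170.2] n [10.5 49.7]
base 4028 [375. 249.] s [ 13.1 169.1] n [-49.7 -20.7]
base 2693 [163. 251.] s [-169.6  -67.4] n [-49.8 -20.7]
top0
blue 109 [224. 178.] s [132.5 172.2] n [-22.9  24.2]
blue 172 [263. 194.] s [-7.2 50.7] n [-23.7  25.1]
orange 124 [316. 213.] s [-169.1 -129.8] n [-24.2  24.3]
base 2126 [270. 198.] s [-175.5  177.7] n [-49.7  49.5]
top2
blue 106 [224. 178.] s [132.6 171.4] n [-21.3  24.5]
orange 120 [316. 213.] s [-169.3 -129.5] n [-24.5  24.2]
base 253 [237. 174.] s [ 85.1 181.1] n [-50.3 -16.2]
base 480 [235. 194.] s [ 44.1 180.4] n [ 9.6 49.8]
base 353 [312. 214.] s [-177.6 -118.3] n [-50.   49.1]
```

The stand has not moved and the carriage agrees with the TCP: -27.6 mm by camera, -27.7 mm by TCP. In the minus direction the drag begins near -0.004, peaks near -0.010 and fades out around -0.032. In the plus direction it begins near -0.035. That puts the middle at about -0.020, so I'll go there.

Request:
servo_tool(plan=[[0, 0, 0.0006, 0, 0, 0, 0], [0, 0, 0.0006, 0, 0, 0, 0], [0, 0, 0.0006, 0, 0, 0, 0], [0, 0, 0.0006, 0, 0, 0, 0], [0, 0, 0.0006, 0, 0, 0, 0], [0, 0, 0.0006, 0, 0, 0, 0], [0, 0, 0.0006, 0, 0, 0, 0], [0, 0, 0.0006, 0, 0, 0, 0]])

```text
time_s: 37.25
ee_pos: [0.5496, -0.0424, 0.0695]
eef_rot: [-3.14, -0.001, 2.759]
force: [-3.2, -5.8, 8.7]
grip_width: 0.0257
grip_force: 15.0
```

Request:
servo_tool(plan=[[0, 0, 0.0006, 0, 0, 0, 0], [0, 0, 0.0006, 0, 0, 0, 0], [0, 0, 0.0006, 0, 0, 0, 0], [0, 0, 0.0006, 0, 0, 0, 0], [0, 0, 0.0006, 0, 0, 0, 0], [0, 0, 0.0006, 0, 0, 0, 0], [0, 0, 0.0006, 0, 0, 0, 0], [0, 0, 0.0006, 0, 0, 0, 0]])

```text
time_s: 38.25
ee_pos: [0.5515, -0.0379, 0.0695]
eef_rot: [-3.14, -0.001, 2.759]
force: [-3.2, -6.8, 9.4]
grip_width: 0.0257
grip_force: 15.0
```

Request:
servo_tool(plan=[[0, 0, 0.0006, 0, 0, 0, 0], [0, 0, 0.0006, 0, 0, 0, 0], [0, 0, 0.0006, 0, 0, 0, 0], [0, 0, 0.0006, 0, 0, 0, 0], [0, 0, 0.0006, 0, 0, 0, 0], [0, 0, 0.0006, 0, 0, 0, 0], [0, 0, 0.0006, 0, 0, 0, 0], [0, 0, 0.0006, 0, 0, 0, 0]])

```text
time_s: 39.25
ee_pos: [0.5534, -0.0331, 0.0695]
eef_rot: [-3.141, -0.001, 2.759]
force: [-2.6, -3.6, 9.2]
grip_width: 0.0256
grip_force: 15.0
```

Request:
servo_tool(plan=[[0, 0, 0.0006, 0, 0, 0, 0], [0, 0, 0.0006, 0, 0, 0, 0], [0, 0, 0.0006, 0, 0, 0, 0], [0, 0, 0.0006, 0, 0, 0, 0], [0, 0, 0.0006, 0, 0, 0, 0], [0, 0, 0.0006, 0, 0, 0, 0], [0, 0, 0.0006, 0, 0, 0, 0], [0, 0, 0.0006, 0, 0, 0, 0]])

```text
time_s: 40.25
ee_pos: [0.5552, -0.0285, 0.0695]
eef_rot: [-3.141, -0.001, 2.759]
force: [-1.0, -0.6, 8.2]
grip_width: 0.026
grip_force: 15.0
```

Request:
servo_tool(plan=[[0, 0, 0.0006, 0, 0, 0, 0], [0, 0, 0.0006, 0, 0, 0, 0], [0, 0, 0.0006, 0, 0, 0, 0], [0, 0, 0.0006, 0, 0, 0, 0], [0, 0, 0.0006, 0, 0, 0, 0], [0, 0, 0.0006, 0, 0, 0, 0], [0, 0, 0.0006, 0, 0, 0, 0], [0, 0, 0.0006, 0, 0, 0, 0]])

```text
time_s: 41.25
ee_pos: [0.5571, -0.0239, 0.0695]
eef_rot: [-3.141, -0.001, 2.759]
force: [-1.2, -1.2, 9.8]
grip_width: 0.0255
grip_force: 15.0
```

Request:
servo_tool(plan=[[0, 0, -0.001, 0, 0, 0, 0], [0, 0, -0.0015, 0, 0, 0, 0], [0, 0, -0.0015, 0, 0, 0, 0], [0, 0, -0.0015, 0, 0, 0, 0], [0, 0, -0.0015, 0, 0, 0, 0], [0, 0, -0.0015, 0, 0, 0, 0], [0, 0, -0.0015, 0, 0, 0, 0], [0, 0, -0.001, 0, 0, 0, 0]])

```text
time_s: 42.25
ee_pos: [0.5535, -0.0329, 0.0696]
eef_rot: [3.14, -0.0, 2.759]
force: [4.2, 9.1, 5.2]
grip_width: 0.0255
grip_force: 15.0
```

Request:
servo_tool(plan=[[0, 0, -0.001, 0, 0, 0, 0], [0, 0, -0.001, 0, 0, 0, 0], [0, 0, -0.001, 0, 0, 0, 0], [0, 0, -0.001, 0, 0, 0, 0], [0, 0, -0.001, 0, 0, 0, 0], [0, 0, -0.001, 0, 0, 0, 0], [0, 0, 0, 0, 0, 0, 0], [0, 0, 0, 0, 0, 0, 0]])

```text
time_s: 43.25
ee_pos: [0.551, -0.039, 0.0696]
eef_rot: [3.141, -0.0, 2.759]
force: [1.8, 5.1, 6.3]
grip_width: 0.0262
grip_force: 15.0
```

At s ≈ -0.019, within a millimetre of the estimated middle. Releasing and lifting.

Request:
servo_tool(plan=[[30, 0, 0, 0, 0, 0, 0], [35, 0, 0, 0, 0, 0, 0], [40, 0, 0, 0, 0, 0, 0], [50, 0, 0, 0, 0, 0, 0], [60, 0, 0, 0, 0, 0, 0], [70, 0, 0, 0, 0, 0, 0], [70, 0, 0, 0, 0, 0, 0], [70, 0, 0, 0, 0, 0, 0]])

```text
time_s: 44.25
ee_pos: [0.5511, -0.0395, 0.0695]
eef_rot: [-3.142, -0.0, 2.759]
force: [-0.5, 0.3, 0.6]
grip_width: 0.0657
grip_force: 0.0
```

Request:
servo_tool(plan=[[70, 0, 0, -0.01, 0, 0, 0], [70, 0, 0, -0.015, 0, 0, 0], [70, 0, 0, -0.02, 0, 0, 0], [70, 0, 0, -0.02, 0, 0, 0], [70, 0, 0, -0.02, 0, 0, 0], [70, 0, 0, -0.02, 0, 0, 0], [70, 0, 0, -0.02, 0, 0, 0], [70, 0, 0, -0.01, 0, 0, 0]])

```text
time_s: 45.25
ee_pos: [0.5514, -0.0396, 0.2065]
eef_rot: [3.141, 0.002, 2.759]
force: [-0.4, -0.4, -0.2]
grip_width: 0.0657
grip_force: 0.0
```

```bash
python3 - <<'E'
from station import ctrl
from h import *
c=ctrl.camera("wrist");cv2.imwrite("pics/w3.png",c["pixels"][...,::-1]);P=fcloud(c);hsv=cv2.cvtColor(c["pixels"],cv2.COLOR_RGB2HSV)
near=(np.abs((P[...,:2]-C)@U)<.2)&(np.abs((P[...,:2]-C)@N)<.07)&(c["z_map"]>0)
sat=near&(hsv[...,1]>130)&(hsv[...,2]>50)
ext(P,sat&(hsv[...,0]>99)&(hsv[...,0]<126),.05,.066,"blue");ext(P,sat&(hsv[...,0]<23),.05,.066,"orange")
o=ctrl.get_obs();print(o["time_s"],o["ee_pos"],o["joint_vel"].round(3))
E
```

```text
blue 1340 [258. 179.] s [-47.6  10.5] n [-23.7  24.1]
blue 682 [398. 184.] s [130.3 170.7] n [-24.1  24.4]
orange 819 [144. 184.] s [-171.3 -129.9] n [-24.6  24.6]
45.3 [ 0.55162988 -0.03957844  0.20702857] [-0.001  0.017  0.022 -0.001 -0.04   0.   ]
```

View pics/w3.png

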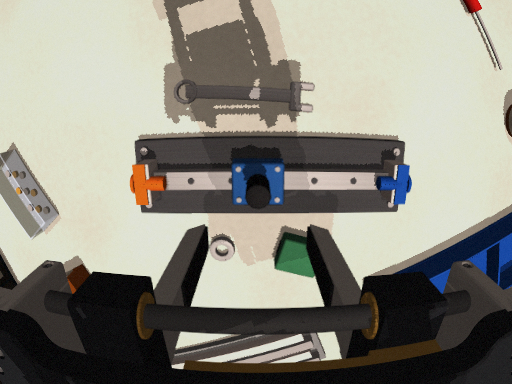

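The carriage stands free at about -18.6 mm (knob at (258,190)). The stand is unmoved and the gripper is clear.

```bash
python3 -c "
from station import ctrl
print(ctrl.hand_in())"
```

```text
the job is handed in; nothing more can be done
None
```

I stroked the slide to the blue buffer, then to the orange, until each just gave. The carriage now stands on the tight spot, about 19 mm from the middle towards orange; the stand did not move, and the job is handed in.

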